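# Slide a dough scraper out over the end of the chopping board

### The arm

A 7-joint arm with a two-finger parallel gripper is mounted at the origin on a cart in front of the work surface, level with it; the furniture and walls round the work are solid. World frame = base frame: x ahead of the robot, y to its left, z up, the work surface at z = 0. Lengths are in m, angles in degrees, forces in N, time in s.
With the tool pointing down it reaches from about 0.425 to 0.875 m from the base axis. Payload 9.9 kg.
Tool frame: the origin (TCP) lies midway between the tips of the shut fingers; the grasp point (between the pads) lies 19 mm behind it; z points along the fingers, y is the line along which they close (so a half turn about z gives the same grasp; the last joint's range is limited). The gripper opens to 85 mm and grips with 20 to 120 N. Pads are 22 mm wide; open, the fingers measure 114 mm over their backs; the gripper's body (76 mm by 85 mm) begins 54 mm behind the grasp point. The pads swing forward as they close: fully open they stand 13 mm farther back than shut.
Start: joints at [-69.947, 32.985, 1.427, 82.34, -0.859, 64.687, -3.237], TCP at [0.284, 0.612, 0.231] pointing down, gripper open.
Joint ranges: [-157.87, 157.87], [-19.46, 123.44], [-87.15, 90], [11.01, 140.99], [-62.26, 242.26], [9.8, 113.94], [-161.44, 161.44]. Speed limits (degrees/s): [127.2, 127.2, 172.46, 172.46, 180, 180, 180].

### API

Orientations are given as [roll, pitch, yaw] about the fixed x, y, z axes, in that order (R = Rz(yaw) Ry(pitch) Rx(roll)).
In Python, from station import manip, eyes, job gives the robot as it stands (manip), with the cameras (eyes) and the job (job).
- The arm moves only by the tool nudge_tcp, called after "Call:" as a command line: name --argument value ..., lists and objects as JSON in quotes. Schema: {"type":"object","properties":{"moves":{"type":"array","items":{"type":"object","properties":{"aperture":{"type":"number"},"pos":{"type":"array","items":{"type":"number"},"minItems":3,"maxItems":3},"turn_vec":{"type":"array","items":{"type":"number"},"minItems":3,"maxItems":3}},"additionalProperties":false,"required":["aperture"]},"minItems":1,"maxItems":8},"grip_force":{"type":"number"},"only":{"type":"string"},"quiet":{"type":"boolean"},"lines":{"type":"string"}},"required":["moves"],"additionalProperties":false}. moves is a list of rows, 1 to 8 of them, each an object with the fields aperture (the opening from 0.0 (shut) to 1.0 (fully open)), pos (a list: dx, dy, dz in shares of 0.5 m (1.0 is 0.5 m)), turn_vec (a list: a rotation vector rx, ry, rz in a scale on which 1.0 is pi rad); a field left out counts as zero (the opening has to be given); each row is the pose to reach, as a shift and turn from the pose commanded when the call began, along the tool's axes at that moment; what a row does not reach only later rows make up. A row lasts 1/8 s, in which the tool goes at most 0.0625 m and 10.7 degrees, less where a joint would pass 70% of its speed; a pose out of reach is approached as far as the arm can. The fingers move at their own pace and stop on an object; grip_force is the grip in N (left out, the last holds). Time passes only in rows, so rows that do not move let the fingers close. The tool returns the time, the measured TCP pose, the force, the opening and the grip force at its end. only (a regular expression) keeps the lines of the reply that match it, lines (a string "A,B") keeps lines A to B, and quiet returns only ok. Input that does not fit is refused with a message, and nothing moves.
- manip.state(): the state, without advancing time (a new reading comes with each control period).
- eyes.grab_frame(name): name is "scene" or "top"; returns the picture (384x512x3 uint8, red, green, blue); there is no depth.
- eyes.calibration(name): a dict with "fx", "fy", "cx", "cy" (pixels), "R" (3x3) and "t" (3): a world point X has camera coordinates R X + t. Camera axes: x right, y down, z forward; pixel columns grow to the right and rows downward; lengths in m; the calibration is good to about 2 mm. A picture is of the moment at which its call begins. calibration takes no time and is no camera call.
- job.finish_job(): hands the job in; it is judged then, once.
The state is a dict: "clock": time; "q": joint angles; "qvel": joint speeds; "effort": joint torques, N m; "eef_pos": TCP position; "tcp_rot": TCP orientation; "contact_force": force on the tool from outside, world axes, zero at the start; "moment": the same for the moment, N m; "finger_gap": opening from 0.0 (shut) to 1.0 (fully open); "gripper_force": force on a finger pad.
Only numpy, scipy, OpenCV 4.12 (cv2) and the standard library are available. Lean on these libraries where they do the work, as an engineer would, in place of code of your own. Each camera call takes 0.05 s, during which the arm holds its last target. There are 200 camera calls.

### The job

The flat white dough scraper lies flat on the chopping board, where nobody can get a finger under it. With the fingertips, push it along the board towards the board's short end on the milk pan's side, until it sticks out past that end just as far as its red line: the red line nearer that end lies along the board's edge, square to it, and the scraper is still flat and well between the board's two long sides. Only slide it, never lift or tip it, leave the pan, bowl, jar, matchbox and tomato alone, and take the hand away.

Things in the scene. Friction and masses are not known exactly. Their poses are not given: they have to be found in the camera images.
- board: Light wooden chopping board, 200 (its x) x 300 (its y) x 22 mm, level across the two front pan supports; it does not move. Origin: centre of its underside, at z = 0.030 (its upper face at z = 0.052); z up, y along its 300 mm length, to the robot's left (turned by up to 0.2 rad). Its short ends are the edges at its y = +150 and -150 mm, with open air beyond.
- scraper: Flat rigid white plastic slab, 120 (its x) x 100 (its y) x 6 mm, corners rounded at 12 mm, 0.12 kg, loose on the board, its y within 0.25 rad of the board's y. Origin: centre of its underside; z up. Two red lines, 5 mm wide, cross its upper face along its x, middles at its y = +20 and -20 mm (30 mm in from either 120 mm edge). A light push on an edge slides it; too wide to be spanned.
- milk_pan: Open silvery steel milk pan without handle, 105 mm across, 62 mm high, standing on one of the two rear burners, left or right, its base about 34 mm above the stove top. Origin: centre of its underside. It tells which end of the board is meant: the end on its side (the sign of its y in the board's frame).
- black_bowl: Black bowl, 112 mm across, 46 mm high, on the other rear burner, base about 34 mm above the stove top. Origin: centre of its underside. Bystander.
- jar: Clear jar with red lid, 65 mm across, 82 mm high, on the stove top at the back, between the rear burners. Origin: centre of its underside. Bystander.
- matchbox: Matchbox, 36 x 53 x 15 mm, on the stove top between jar and board. Origin: centre of its underside. Bystander.
- tomato: Red tomato, 48 mm across, 57 mm high, on the stove top near its right edge. Origin: centre of its underside. Bystander.

How it is judged:
By the outcome, as a careful person would: the job done as asked, in the order asked, and still so for the second after the job is handed in, with the robot touching nothing.
It also fails if it takes over 40 s, if anything falls off the work surface, if the arm or the gripper's body presses on something with over 40 N, if the wrist force passes 120 N, or if a joint passes its speed limit or range.

## Working session

There is one attempt and no reset: what is moved stays moved. The work goes in short steps, Python scripts to look and compute and a tool call to move; the robot and the scene stay as the last step left them, time stands still between calls to the robot, and variables do not carry over. Pictures are saved under pics/ and viewed, at most 10 in all, crops included, and the job is handed in when it is done.

```bash
mkdir -p pics; ls
```

Run:
```python
from station import manip, eyes, job
import cv2,numpy as np
a=eyes.grab_frame("scene");b=eyes.grab_frame("top")
cv2.imwrite("pics/s0.png",a[:,:,::-1]);cv2.imwrite("pics/t0.png",b[:,:,::-1])
for n in("scene","top"):
  c=eyes.calibration(n);print(n,c['fx'],c['cx'],c['cy'],-np.array(c['R']).T@np.array(c['t']),np.round(c['R'],3).tolist())
s=manip.state();print(s['eef_pos'],s['tcp_rot'],s['clock'])
```

```text
pics
station.py
scene 402.06155151886134 254.15178085786596 184.80472306972575 [0.1889302  0.25180611 0.69605693] [[-0.596, -0.803, 0.007], [-0.621, 0.455, -0.638], [0.509, -0.384, -0.77]]
top 371.91184173775537 264.6429621077256 188.27404161884255 [ 0.51311015 -0.0297785   0.91161412] [[0.02, -0.999, 0.044], [-0.99, -0.026, -0.141], [0.142, -0.04, -0.989]]
[0.28352201 0.61211565 0.23052007] [-1.79913559e+02  4.21478902e-03  1.55148355e+02] 0.1
```

View pics/s0.png

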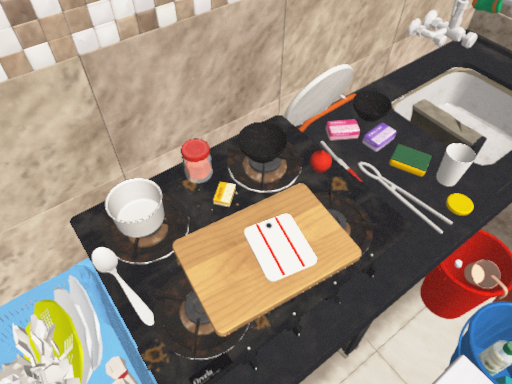

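View pics/t0.png

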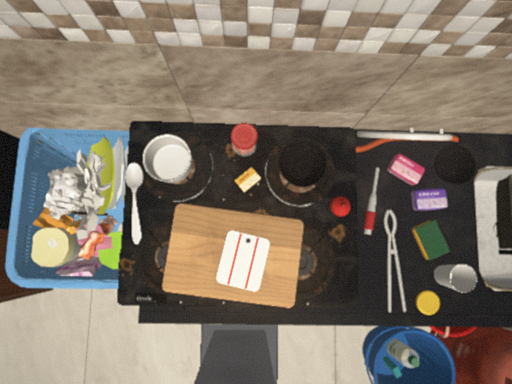

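The pan is at the left (top view ~(168,160)), so the target is the board's +y end, left in the top view. The board spans about (165–303, 205–307), the scraper is centred near (243,261), and its red lines run roughly along x.

Create h.py:
```python
from station import manip, eyes, job
import cv2,numpy as np
def cast(n,uv,z):
    c=eyes.calibration(n);R=np.array(c['R']);o=-R.T@np.array(c['t'])
    uv=np.asarray(uv,float).reshape(-1,2)
    d=np.c_[(uv[:,0]-c['cx'])/c['fx'],(uv[:,1]-c['cy'])/c['fy'],np.ones(len(uv))]@R
    return (o+d*((z-o[2])/d[:,2])[:,None])[:,:2]
def tri(pa,pb):
    A=[];b=[]
    for n,p in(("scene",pa),("top",pb)):
        c=eyes.calibration(n);R=np.array(c['R']);t=np.array(c['t'])
        for k,(f,cc) in enumerate(((c['fx'],c['cx']),(c['fy'],c['cy']))):
            m=(p[k]-cc)/f;A.append(R[k]-m*R[2]);b.append(m*t[2]-t[k])
    return np.linalg.lstsq(np.array(A),np.array(b),rcond=None)[0]
def big(m,close=0):
    m=m.astype(np.uint8)
    if close:m=cv2.morphologyEx(m,cv2.MORPH_CLOSE,np.ones((close,close)))
    return sorted(cv2.findContours(m,cv2.RETR_EXTERNAL,cv2.CHAIN_APPROX_NONE)[0],key=cv2.contourArea)[::-1]
def rect(P):
    # centre, (len along ~x, len along ~y), yaw deg
    (cx,cy),(w,h),a=cv2.minAreaRect(P.astype(np.float32)*1000)
    if abs((a+45)%180-45)>45: w,h,a=h,w,a-90
    a=(a+90)%180-90
    return np.array([cx,cy]),(w,h),a
def masks(im,n):
    hsv=cv2.cvtColor(im,cv2.COLOR_RGB2HSV);H,S,V=[hsv[...,i].astype(int) for i in range(3)]
    roi=np.zeros(H.shape,bool)
    if n=="top":roi[195:315,125:315]=1
    else:roi[175:335,165:365]=1
    wood=roi&(H>8)&(H<25)&(S>60)&(V>110)
    white=roi&(S<40)&(V>170)
    red=roi&((H<7)|(H>170))&(S>90)&(V>90)
    return wood,white,red
```

Create m.py:
```python
from h import *
cs={}
for n in("top","scene"):
    im=eyes.grab_frame(n);wood,white,red=masks(im,n)
    b=big(wood|white|red,5)[0];sc=big(white|red,5)[0]
    cs[n]=(b,sc,[c for c in big(red) if cv2.contourArea(c)>15])
    print(n,"board",rect(cast(n,b,.052)))
    print(n,"scraper",rect(cast(n,sc,.058)))
    for c in cs[n][2]:
        m=cv2.moments(c);p=(m['m10']/m['m00'],m['m01']/m['m00']);print(" red",np.round(p,1),cast(n,p,.058)*1000,rect(cast(n,c,.058))[1:])
cen=lambda c:(lambda m:(m['m10']/m['m00'],m['m01']/m['m00']))(cv2.moments(c))
print("tri scraper",tri(cen(cs["scene"][1]),cen(cs["top"][1])))
q=lambda c:cv2.approxPolyDP(cv2.convexHull(c),8,True)[:,0]
print("board corners",q(cs["scene"][0]).tolist(),q(cs["top"][0]).tolist())
```

```bash
python3 m.py
```

```text
top board (array([485.84057617,  -6.51676941]), (210.125732421875, 334.5233459472656), -6.397193908691406)
top scraper (array([470.59802246, -18.23510361]), (118.87789154052734, 99.0834732055664), -12.363800048828125)
 red [234.1 258.3] [[474.99065817   1.08715148]] ((112.0245132446289, 3.858104705810547), -12.492561340332031)
 red [251.6 261.6] [[468.43556634 -38.47019888]] ((112.08040618896484, 4.164608001708984), -12.425628662109375)
scene board (array([515.41534424,  19.10398865]), (301.1964416503906, 354.26617431640625), -0.7198104858398438)
scene scraper (array([468.9380188 , -18.53431702]), (121.23783111572266, 100.23199462890625), -12.409355163574219)
 red [270.4 249.9] [[470.12867471   1.32916575]] ((115.10841369628906, 4.374200820922852), -12.530830383300781)
 red [290.  242.4] [[461.22380617 -37.60633187]] ((114.83799743652344, 4.319230079650879), -12.392425537109375)
 red [195.9 176.4] [[701.54112047  18.32732369]] ((8.300225257873535, 29.78329849243164), -36.23891067504883)
 red [358.  177.8] [[ 497.55364955 -253.29521568]] ((22.885099411010742, 8.8030424118042), 0.5049406886100769)
tri scraper [ 0.46890407 -0.01872244  0.05127938]
board corners [[348, 224], [359, 258], [268, 325], [198, 334], [183, 324], [165, 256], [220, 181], [295, 178]] [[175, 207], [300, 220], [309, 275], [294, 304], [163, 290]]
```

Create b.py:
```python
from h import *
for n in("top",):
  im=eyes.grab_frame(n);wood,white,red=masks(im,n)
  hsv=cv2.cvtColor(im,cv2.COLOR_RGB2HSV)
  for p in((180,250),(170,230),(168,270),(230,212),(230,290),(290,270),(158,258),(310,262)):print(p,hsv[p[1],p[0]].tolist())
  m=((wood&(hsv[...,2]>150))|white|red).astype(np.uint8)
  m=cv2.morphologyEx(cv2.morphologyEx(m,cv2.MORPH_CLOSE,np.ones((5,5))),cv2.MORPH_OPEN,np.ones((15,15)))
  c=big(m)[0];P=cast(n,c,.052)*1000
  ctr,s,a=rect(P/1000);print(ctr,s,a)
  for it in range(3):
    r=np.radians(a);ux=np.array([np.cos(r),np.sin(r)]);uy=np.array([-ux[1],ux[0]])
    L=np.c_[(P-ctr)@ux,(P-ctr)@uy]
    for nm,k,sg,h,w in(("+y",1,1,150,70),("-y",1,-1,150,70),("+x",0,1,100,120),("-x",0,-1,100,120)):
      f=L[(abs(L[:,k]*sg-h)<8)&(abs(L[:,1-k])<w)]
      vx,vy,x0,y0=cv2.fitLine(f.astype(np.float32),cv2.DIST_HUBER,0,.01,.01).ravel()
      ang=np.degrees(np.arctan2(vy,vx)) 
      if it==2:print(nm,len(f),"at",(x0,y0)[k],"ang",ang)
      if nm=="+y":dyp=y0;da=(ang+90)%180-90
      if nm=="-y":dym=y0
      if nm=="+x":dxp=x0
      if nm=="-x":dxm=x0
    ctr=ctr+ux*(dxp+dxm)/2+uy*(dyp+dym)/2;a+=da/2
  print("board ctr",ctr,"yaw",a)
  v=im.copy();cv2.drawContours(v,[c],-1,(0,0,255),1)
  cv2.imwrite("pics/b0.png",cv2.resize(v[190:320,120:320,::-1],None,fx=4,fy=4,interpolation=0))
```

```bash
python3 b.py
```

```text
(180, 250) [16, 124, 222]
(170, 230) [16, 102, 70]
(168, 270) [16, 129, 208]
(230, 212) [15, 119, 189]
(230, 290) [16, 121, 205]
(290, 270) [17, 123, 222]
(158, 258) [18, 41, 75]
(310, 262) [19, 46, 78]
[482.59573364   2.26838684] (198.21925354003906, 298.564453125) -6.478263854980469
+y 62 at 147.88672 ang -0.023853313
-y 62 at -147.87828 ang 0.5432514
+x 103 at 97.92205 ang -89.91492
-x 107 at -97.921844 ang -89.86158
board ctr [482.52750225   2.45138664] yaw -6.56176
```

View pics/b0.png

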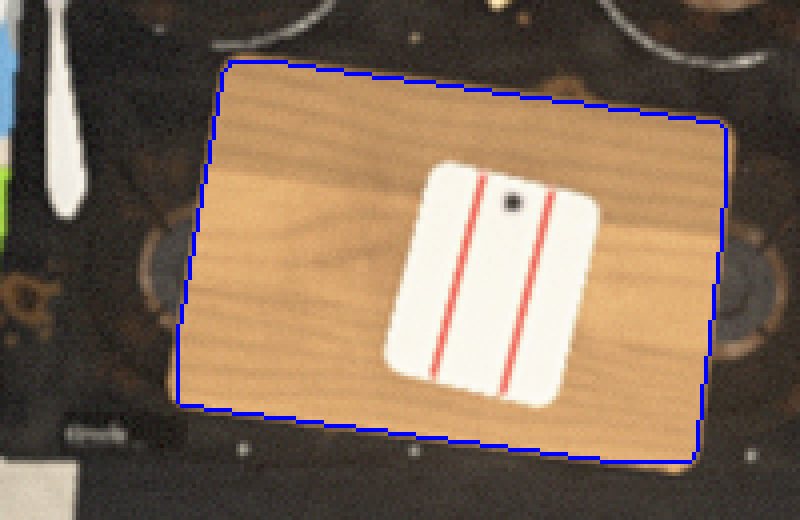

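Create g.py:
```python
import sys
from h import *
from scipy.spatial.transform import Rotation as Ro
# args: board-frame x y (mm), world z(m), yaw -> shift/rotvec in tool axes
bx,by,z,yaw=map(float,sys.argv[1:])
r=np.radians(-6.5);w=np.array([.4825,.0025])+np.array([[np.cos(r),-np.sin(r)],[np.sin(r),np.cos(r)]])@[bx/1e3,by/1e3]
s=manip.state();R=Ro.from_euler('xyz',s['tcp_rot'],degrees=True)
T=Ro.from_euler('xyz',[180,0,yaw],degrees=True)
print("target",w,"shift",np.round(R.inv().apply(np.r_[w,z]-s['eef_pos']),4),"rot",np.round((R.inv()*T).as_rotvec(degrees=True),2))
```

```bash
python3 g.py -8 -100 .15 83.5
```

```text
target [ 0.4632311  -0.09595156] shift [-0.4606 -0.5671  0.0813] rot [-4.000e-02  3.000e-02  7.164e+01]
```

Careful with the scale: shifts go in shares of 0.5 m and turns go in shares of pi rad. That gives: -0.285 m / 0.5 = -0.57, -0.23 m / 0.5 = -0.46, 40 degrees / 180 = 0.2222.

Call:
nudge_tcp --moves '[{"aperture": 0.6,"pos": [-0.08,-0.1,0],"turn_vec": [0,0,0.0333]},{"aperture": 0.6,"pos": [-0.16,-0.2,0],"turn_vec": [0,0,0.0667]},{"aperture": 0.6,"pos": [-0.24,-0.3,0],"turn_vec": [0,0,0.1111]},{"aperture": 0.6,"pos": [-0.32,-0.4,0],"turn_vec": [0,0,0.1556]},{"aperture": 0.6,"pos": [-0.4,-0.5,0],"turn_vec": [0,0,0.2]},{"aperture": 0.6,"pos": [-0.46,-0.57,0],"turn_vec": [0,0,0.2222]},{"aperture": 0.6,"pos": [-0.46,-0.57,0],"turn_vec": [0,0,0.2222]}]' --grip_force 20

```text
clock: 1.12
eef_pos: [0.3736, 0.2532, 0.2317]
tcp_rot: [180.0, 0.0, 114.7]
contact_force: [0.3, 1.8, 0.3]
finger_gap: 0.596
gripper_force: 0.0
```

```bash
python3 g.py -8 -100 .15 83.5
```

```text
target [ 0.4632311  -0.09595156] shift [-0.3545 -0.0647  0.082 ] rot [2.000e-02 4.000e-02 3.123e+01]
```

Scaled: -0.3545 m / 0.5 = -0.709, -0.31 m / 0.5 = -0.62, 31.2 degrees / 180 = 0.1733.

Call:
nudge_tcp --moves '[{"aperture": 0.6,"pos": [-0.1,-0.02,0],"turn_vec": [0,0,0.0278]},{"aperture": 0.6,"pos": [-0.2,-0.04,0],"turn_vec": [0,0,0.0611]},{"aperture": 0.6,"pos": [-0.3,-0.06,0.02],"turn_vec": [0,0,0.0944]},{"aperture": 0.6,"pos": [-0.4,-0.08,0.06],"turn_vec": [0,0,0.1278]},{"aperture": 0.6,"pos": [-0.52,-0.1,0.1],"turn_vec": [0,0,0.1556]},{"aperture": 0.6,"pos": [-0.62,-0.116,0.14],"turn_vec": [0,0,0.1733]},{"aperture": 0.6,"pos": [-0.709,-0.1294,0.164],"turn_vec": [0,0,0.1733]},{"aperture": 0.6,"pos": [-0.709,-0.1294,0.164],"turn_vec": [0,0,0.1733]}]'

```text
clock: 2.12
eef_pos: [0.4652, -0.0942, 0.1485]
tcp_rot: [-180.0, 0.1, 83.7]
contact_force: [-0.4, 1.7, -0.1]
finger_gap: 0.601
gripper_force: 0.0
```

```bash
python3 g.py -8 -100 .07 83.5
```

```text
target [ 0.4632311  -0.09595156] shift [-0.0019 -0.0018  0.0785] rot [-0.02  0.09  0.19]
```

Scaled: 0.094 m / 0.5 = 0.188, 0.06 m / 0.5 = 0.12.

Call:
nudge_tcp --moves '[{"aperture": 0.6,"pos": [-0.004,-0.004,0.06]},{"aperture": 0.6,"pos": [-0.004,-0.004,0.12]},{"aperture": 0.6,"pos": [-0.004,-0.004,0.16]},{"aperture": 0.6,"pos": [-0.004,-0.004,0.18]},{"aperture": 0.6,"pos": [-0.004,-0.004,0.188]},{"aperture": 0.6,"pos": [-0.004,-0.004,0.188]}]'

```text
clock: 2.88
eef_pos: [0.4628, -0.0927, 0.0556]
tcp_rot: [180.0, -0.0, 84.0]
contact_force: [-0.6, 0.6, 0.2]
finger_gap: 0.601
gripper_force: 0.0
```

Run:
```python
from h import *
a=eyes.grab_frame("scene");b=eyes.grab_frame("top")
v=np.hstack([cv2.resize(a[170:330,200:360],(400,400)),cv2.resize(b[195:315,200:320],(400,400))])
cv2.imwrite("pics/d1.png",v[:,:,::-1])
```

```text
(no output)
```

View pics/d1.png

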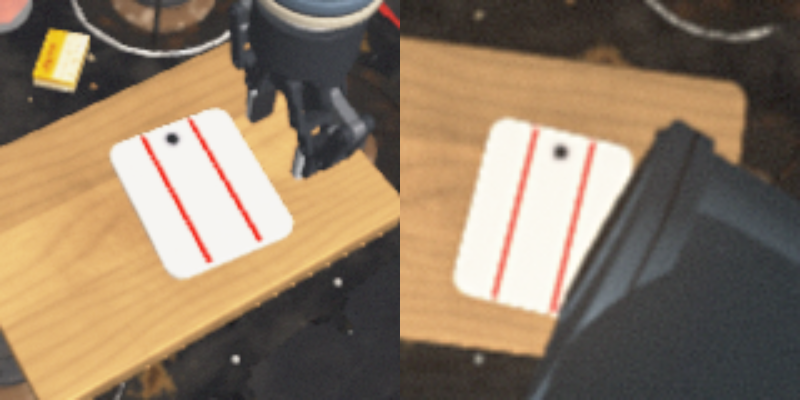

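The fingers stand just behind the scraper's -y edge (scene crop ~(300,170)) and are not touching it. Next I feel for the board.

Scaled: 0.003 m / 0.5 = 0.006, 0.002 m / 0.5 = 0.004, 0.4 degrees / 180 = 0.0022.

Call:
nudge_tcp --moves '[{"aperture": 0.6,"pos": [0,0,0.004],"turn_vec": [0,0,0.0017]},{"aperture": 0.6,"pos": [0,0,0.006],"turn_vec": [0,0,0.0022]}]' --only "pos|force"

```text
eef_pos: [0.4626, -0.093, 0.0524]
contact_force: [-0.0, 0.4, -0.4]
gripper_force: 0.0
```

Call:
nudge_tcp --moves '[{"aperture": 0.6,"pos": [0,0,0.004]},{"aperture": 0.6,"pos": [0,0,0.004]}]' --only "pos|force"

```text
eef_pos: [0.4624, -0.093, 0.0501]
contact_force: [-0.4, 0.2, -0.2]
gripper_force: 0.0
```

Call:
nudge_tcp --moves '[{"aperture": 0.6,"pos": [0,0,0.004]},{"aperture": 0.6,"pos": [0,0,0.004]}]' --only "pos|force"

```text
eef_pos: [0.4626, -0.093, 0.0486]
contact_force: [-1.1, 0.4, 6.6]
gripper_force: 3.5
```

Scaled: 0.04 m / 0.5 = 0.08, 0.032 m / 0.5 = 0.064.

Call:
nudge_tcp --moves '[{"aperture": 0.6,"pos": [0,0,-0.006]},{"aperture": 0.6,"pos": [0,0,-0.006]},{"aperture": 0.6,"pos": [0.016,0,-0.006]},{"aperture": 0.6,"pos": [0.032,0,-0.006]},{"aperture": 0.6,"pos": [0.048,0,-0.006]},{"aperture": 0.6,"pos": [0.064,0,-0.006]},{"aperture": 0.6,"pos": [0.08,0,-0.006]},{"aperture": 0.6,"pos": [0.08,0,-0.006]}]'

```text
clock: 4.72
eef_pos: [0.467, -0.0523, 0.0512]
tcp_rot: [-180.0, -0.0, 83.6]
contact_force: [0.2, 0.4, 0.9]
finger_gap: 0.6
gripper_force: 0.0
```

Run:
```python
from h import *
a=eyes.grab_frame("scene")
cv2.imwrite("pics/d2.png",cv2.resize(a[170:330,160:360],(600,480))[:,:,::-1])
```

```text
(no output)
```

View pics/d2.png

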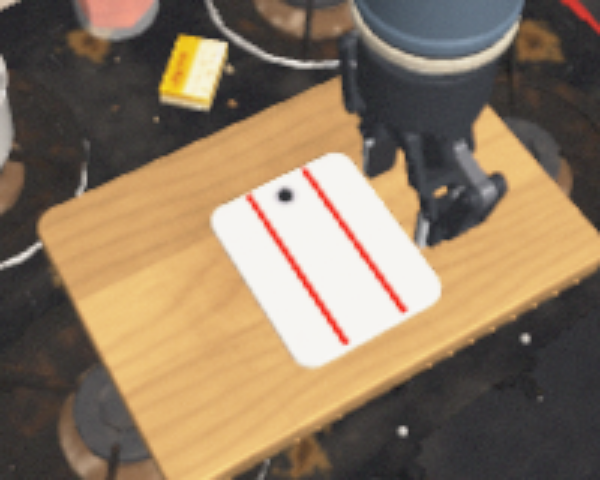

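The scraper slides and is squaring up against both fingertips. I'll continue.

Scaled: 0.08 m / 0.5 = 0.16, 0.07 m / 0.5 = 0.14.

Call:
nudge_tcp --moves '[{"aperture": 0.6,"pos": [0.022,0,0]},{"aperture": 0.6,"pos": [0.046,0,0]},{"aperture": 0.6,"pos": [0.07,0,0]},{"aperture": 0.6,"pos": [0.094,0,0]},{"aperture": 0.6,"pos": [0.118,0,0]},{"aperture": 0.6,"pos": [0.14,0,0]},{"aperture": 0.6,"pos": [0.16,0,0]},{"aperture": 0.6,"pos": [0.16,0,0]}]'

```text
clock: 5.78
eef_pos: [0.476, 0.0274, 0.0512]
tcp_rot: [-180.0, -0.0, 83.6]
contact_force: [-0.5, 0.1, 0.3]
finger_gap: 0.603
gripper_force: 0.0
```

Create r.py:
```python
from h import *
r=np.radians(-6.5);M=np.array([[np.cos(r),np.sin(r)],[-np.sin(r),np.cos(r)]])
def bf(w):return (M@(np.asarray(w)-[482.5,2.5]))
for n in("scene","top"):
    im=eyes.grab_frame(n);wood,white,red=masks(im,n)
    cv2.imwrite(f"pics/last_{n}.png",im[:,:,::-1])
    for c in big(red):
        if cv2.contourArea(c)<30:continue
        P=cast(n,c,.058);ce,s,a=rect(P)
        if s[0]<60 or abs(s[1])>9:continue
        print(n,"line board-frame",bf(ce).round(1),np.round(s,1),"rel yaw",round(a+6.5,2))
    sc=big(white|red,5)[0];ce,s,a=rect(cast(n,sc,.058));print(n,"scraper",bf(ce).round(1),np.round(s,1),round(a+6.5,2))
s=manip.state();print("tcp",bf(np.array(s['eef_pos'][:2])*1000),s['eef_pos'][2])
```

```bash
python3 r.py
```

```text
scene line board-frame [-16.1 106.1] [114.3   4.4] rel yaw 0.12
scene line board-frame [-15.8  66.1] [115.    4.3] rel yaw 0.23
scene scraper [-17.2  81. ] [121.  110.4] 0.17
top scraper [ 51.  228.5] [108.8  19.9] 10.48
tcp [-9.2380284  22.88849982] 0.051268105292021734
```

Scaled: 0.039 m / 0.5 = 0.078, 0.035 m / 0.5 = 0.07.

Call:
nudge_tcp --moves '[{"aperture": 0.6,"pos": [0.012,0,0]},{"aperture": 0.6,"pos": [0.024,0,0]},{"aperture": 0.6,"pos": [0.036,0,0]},{"aperture": 0.6,"pos": [0.048,0,0]},{"aperture": 0.6,"pos": [0.06,0,0]},{"aperture": 0.6,"pos": [0.07,0,0]},{"aperture": 0.6,"pos": [0.078,0,0]},{"aperture": 0.6,"pos": [0.078,0,0]}]' --only "pos"

```text
eef_pos: [0.4804, 0.0655, 0.0513]
```

```bash
python3 r.py
```

```text
scene line board-frame [-16.  143.6] [114.8   4.4] rel yaw 0.16
scene line board-frame [-15.7 103.6] [115.4   4.4] rel yaw 0.07
scene scraper [-17.2 119.7] [121.1 107.6] 0.46
top scraper [ 58.4 232.1] [92.8 15.6] 10.48
tcp [-9.2487738  61.92308106] 0.05127845962516629
```

Call:
nudge_tcp --moves '[{"aperture": 0.6,"pos": [-0.04,0,0]},{"aperture": 0.6,"pos": [-0.12,0,-0.04]},{"aperture": 0.6,"pos": [-0.22,0,-0.1]},{"aperture": 0.6,"pos": [-0.3,0,-0.18]},{"aperture": 0.6,"pos": [-0.4,0,-0.24]},{"aperture": 0.6,"pos": [-0.48,0,-0.28]},{"aperture": 0.6,"pos": [-0.48,0,-0.28]}]' --only "pos"

```text
eef_pos: [0.4532, -0.1772, 0.193]
```

```bash
python3 r.py
```

```text
scene line board-frame [-16.  143.6] [114.8   4.4] rel yaw 0.16
scene line board-frame [-15.7 103.6] [115.4   4.4] rel yaw 0.07
scene scraper [-17.3 123.6] [121.1  99.8] 0.46
top line board-frame [-15.4 144.5] [113.6   4.1] rel yaw 0.13
top line board-frame [-14.6 104.4] [113.8   4.3] rel yaw 0.15
top scraper [-14.8 124.5] [119.4  99.3] -0.07
tcp [  -9.26505293 -177.97023153] 0.19114380547290186
```

Create e.py:
```python
from h import *
ims={n:eyes.grab_frame(n) for n in("top","scene")}
r=np.radians(-6.5);M=np.array([[np.cos(r),-np.sin(r)],[np.sin(r),np.cos(r)]])
def px(n,B,z):
    c=eyes.calibration(n);W=np.c_[np.array([.4825,.0025])+(np.asarray(B)/1e3)@M.T,np.full(len(B),z)]
    C=W@np.array(c['R']).T+np.array(c['t']);return np.c_[C[:,0]/C[:,2]*c['fx']+c['cx'],C[:,1]/C[:,2]*c['fy']+c['cy']].astype(np.float32)
def samp(n,x,ys,z,ch):
    p=px(n,np.c_[np.full(len(ys),x),ys],z)
    return cv2.remap(ch.astype(np.float32),p[:,0].reshape(1,-1),p[:,1].reshape(1,-1),cv2.INTER_LINEAR)[0]
ys=np.arange(135,165,.25)
for n in ims:
    im=ims[n].astype(np.float32);R=im[...,0];red=im[...,0]-im[...,1]
    out=[]
    for x in list(range(-88,-74,3))+list(range(52,86,3)):
        v=samp(n,x,ys,.052,R);lo,hi=np.median(v[-25:]),np.median(v[:25])
        i=np.argmax(v<(lo+hi)/2);out.append((x,round(float(ys[i]),2),int(hi),int(lo)))
    print(n,"edge",out)
    L=[]
    for x in range(-60,30,8):
        y2=np.arange(130,160,.25);v=samp(n,x,y2,.058,red);w=np.clip(v-v.max()*.3,0,None);L.append((x,float((w*y2).sum()/w.sum())))
    print(n,"line",np.round(L,2).tolist())
v=np.hstack([cv2.resize(ims["scene"][200:340,150:290],(400,400)),cv2.resize(ims["top"][200:310,150:260],(400,400))])
cv2.imwrite("pics/e1.png",v[:,:,::-1])
```

```bash
python3 e.py
```

```text
top edge [(-88, 149.0, 208, 55), (-85, 149.5, 213, 47), (-82, 149.5, 211, 45), (-79, 149.5, 203, 58), (-76, 149.25, 223, 179), (52, 149.25, 191, 49), (55, 149.25, 192, 50), (58, 150.0, 185, 46), (61, 150.0, 184, 46), (64, 149.5, 193, 44), (67, 149.25, 195, 45), (70, 149.5, 190, 46), (73, 150.25, 183, 45), (76, 149.75, 188, 50), (79, 149.25, 195, 52), (82, 149.5, 192, 52), (85, 149.75, 187, 48)]
top line [[-60.0, 144.3], [-52.0, 144.34], [-44.0, 144.38], [-36.0, 144.34], [-28.0, 144.45], [-20.0, 144.44], [-12.0, 144.47], [-4.0, 144.34], [4.0, 144.41], [12.0, 144.36], [20.0, 144.37], [28.0, 144.47]]
scene edge [(-88, 148.25, 230, 145), (-85, 148.25, 230, 155), (-82, 148.25, 228, 145), (-79, 148.25, 222, 144), (-76, 148.5, 233, 199), (52, 150.25, 216, 58), (55, 150.0, 213, 58), (58, 150.0, 207, 56), (61, 150.0, 215, 51), (64, 149.75, 217, 48), (67, 149.75, 217, 45), (70, 149.75, 211, 47), (73, 148.0, 210, 152), (76, 146.75, 218, 207), (79, 154.0, 217, 69), (82, 149.5, 216, 53), (85, 149.25, 210, 52)]
scene line [[-60.0, 143.4], [-52.0, 143.63], [-44.0, 143.69], [-36.0, 143.53], [-28.0, 143.44], [-20.0, 143.43], [-12.0, 143.81], [-4.0, 143.84], [4.0, 143.65], [12.0, 143.66], [20.0, 143.79], [28.0, 143.89]]
```

View pics/e1.png

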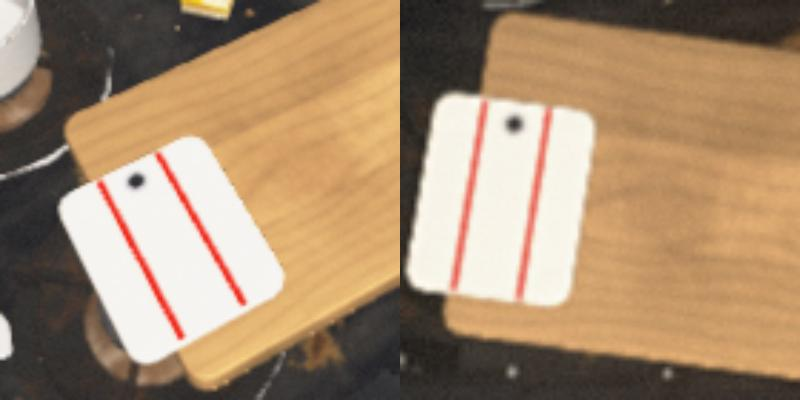

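The board's left edge shows clearly on both sides of the scraper. Its red line sits parallel to the edge and about 5.3 mm short. I'll go back for a slow final push.

Scaled: 0.236 m / 0.5 = 0.472, 0.225 m / 0.5 = 0.45.

Call:
nudge_tcp --moves '[{"aperture": 0.6,"pos": [0.08,0,0.04]},{"aperture": 0.6,"pos": [0.18,0,0.1]},{"aperture": 0.6,"pos": [0.26,0,0.18]},{"aperture": 0.6,"pos": [0.36,0,0.24]},{"aperture": 0.6,"pos": [0.42,0,0.276]},{"aperture": 0.6,"pos": [0.45,0,0.28]},{"aperture": 0.6,"pos": [0.466,0,0.28]},{"aperture": 0.6,"pos": [0.472,0,0.28]}]' --only "pos|force"

```text
eef_pos: [0.4803, 0.0607, 0.052]
contact_force: [-0.1, 0.8, -0.8]
gripper_force: 0.0
```

Call:
nudge_tcp --moves '[{"aperture": 0.6,"pos": [0.004,0,0]},{"aperture": 0.6,"pos": [0.008,0,0]},{"aperture": 0.6,"pos": [0.01,0,0]},{"aperture": 0.6,"pos": [0.012,0,0]},{"aperture": 0.6,"pos": [0.014,0,0]},{"aperture": 0.6,"pos": [0.016,0,0]},{"aperture": 0.6,"pos": [0.017,0,0]},{"aperture": 0.6,"pos": [0.017,0,0]}]' --only "pos|force"

```text
eef_pos: [0.4809, 0.0696, 0.0513]
contact_force: [0.3, -1.6, 1.1]
gripper_force: 0.5
```

```bash
python3 r.py
```

```text
scene line board-frame [-16.  147.3] [114.6   4.4] rel yaw 0.19
scene line board-frame [-16.1 107.4] [114.3   4.3] rel yaw 0.18
scene scraper [-17.5 124.1] [121.1 106.9] 0.1
top scraper [ 63.9 233.2] [81.6 15.6] 10.48
tcp [-9.21544707 66.4324035 ] 0.05127984631680869
```

Scene went from 143.6 to 147.3, so about 1.6 mm remains.

Scaled: 0.0017 m / 0.5 = 0.0034, 0.0014 m / 0.5 = 0.0028.

Call:
nudge_tcp --moves '[{"aperture": 0.6,"pos": [0.001,0,0]},{"aperture": 0.6,"pos": [0.002,0,0]},{"aperture": 0.6,"pos": [0.0028,0,0]},{"aperture": 0.6,"pos": [0.0034,0,0]},{"aperture": 0.6,"pos": [0.0034,0,0]},{"aperture": 0.6,"pos": [0.0034,0,0]}]' --only "pos|force"

```text
eef_pos: [0.481, 0.0712, 0.0513]
contact_force: [-0.3, -1.2, 0.7]
gripper_force: 0.4
```

```bash
python3 r.py
```

```text
scene line board-frame [-16. 149.] [114.6   4.4] rel yaw 0.18
scene line board-frame [-16.1 109.1] [114.3   4.3] rel yaw 0.25
scene scraper [-17.3 125.7] [121.1 107.1] 0.38
top scraper [ 65.9 234.6] [77.2 13.4] 10.48
tcp [-9.24417589 68.12551897] 0.05128848031548962
```

Call:
nudge_tcp --moves '[{"aperture": 0.6,"pos": [-0.02,0,0]},{"aperture": 0.6,"pos": [-0.12,0,-0.04]},{"aperture": 0.6,"pos": [-0.22,0,-0.1]},{"aperture": 0.6,"pos": [-0.3,0,-0.18]},{"aperture": 0.6,"pos": [-0.4,0,-0.24]},{"aperture": 0.6,"pos": [-0.48,0,-0.28]},{"aperture": 0.6,"pos": [-0.48,0,-0.28]}]' --only "pos"

```text
eef_pos: [0.4537, -0.1713, 0.193]
```

```bash
python3 e.py;python3 r.py
```

```text
top edge [(-88, 149.25, 207, 52), (-85, 149.5, 210, 48), (-82, 149.5, 210, 49), (-79, 149.25, 205, 61), (-76, 148.75, 225, 196), (52, 149.25, 191, 48), (55, 149.25, 191, 50), (58, 150.0, 185, 41), (61, 150.0, 184, 42), (64, 149.5, 190, 43), (67, 149.25, 194, 43), (70, 149.5, 188, 43), (73, 150.25, 183, 48), (76, 149.75, 188, 51), (79, 149.25, 193, 51), (82, 149.25, 191, 50), (85, 149.75, 187, 48)]
top line [[-60.0, 149.7], [-52.0, 149.63], [-44.0, 149.82], [-36.0, 149.73], [-28.0, 149.68], [-20.0, 149.81], [-12.0, 149.73], [-4.0, 149.66], [4.0, 149.85], [12.0, 149.69], [20.0, 149.9], [28.0, 149.77]]
scene edge [(-88, 148.5, 230, 143), (-85, 148.5, 231, 153), (-82, 148.25, 228, 146), (-79, 148.25, 222, 143
[... 204 characters left out ...]
3), (76, 146.75, 217, 208), (79, 154.0, 217, 71), (82, 149.5, 215, 52), (85, 149.25, 210, 53)]
scene line [[-60.0, 148.98], [-52.0, 148.86], [-44.0, 148.72], [-36.0, 148.82], [-28.0, 149.23], [-20.0, 149.23], [-12.0, 149.1], [-4.0, 148.98], [4.0, 148.89], [12.0, 149.02], [20.0, 149.15], [28.0, 149.14]]
scene line board-frame [-15.1 149. ] [116.4   4.4] rel yaw 0.18
scene line board-frame [-16.1 109.1] [114.3   4.3] rel yaw 0.25
scene scraper [-17.5 129.3] [121.2  99.9] 0.13
top line board-frame [-16.  149.8] [113.6   4.4] rel yaw 0.19
top line board-frame [-15.3 109.8] [113.5   4.4] rel yaw 0.28
top scraper [-14.8 129.8] [120.4  99.3] 0.1
tcp [  -9.46310756 -170.8207525 ] 0.19059024549313167
```

View pics/e1.png

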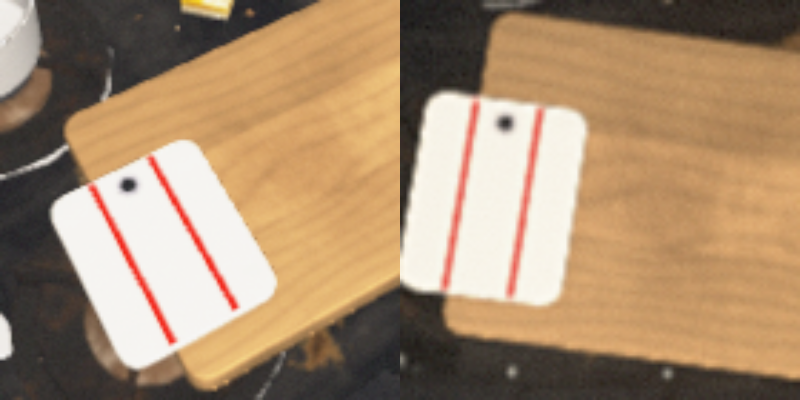

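The red line now lies on the board's end edge to within about 0.5 mm and is square to within 0.3°. The scraper is flat, and the hand is clear.

```bash
python3 -c "
from station import manip, eyes, job
print(job.finish_job())"
```

```text
the job is handed in; nothing more can be done
None
```

The job is handed in: the scraper lies flat past the board's pan-side end, its red line along that edge to within about 0.5 mm and 0.3° by the camera measurements, and the hand is clear.

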